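Centre the choux bun on its display stand

TASK

The choux bun with the dark cracked crust has slid off-centre on its little white stand and is close to falling. Without lifting or carrying it, nudge it gently from the side with light taps of the fingertips until its middle is over the middle of its stand, and leave it sitting flat there. The stand has to stay where it is, and so does everything else, including the smooth golden bun on the other stand.

Things in the scene. Friction and masses are not known exactly. Their poses are not given: they have to be found in the camera images.
- choux_center (a point): centre, half-way up, of the brown choux bun with a cracked crust, loose: round but uneven, about 93 mm across and 55 high, widest (radius 44 to 50 mm, by side) 10 to 25 mm above its underside. It starts 15 to 21 mm off the stand's centre in any direction, overhanging, and stays on only while its centre is over the stand's top.
- choux_bun: the same choux bun; origin at the centre of its underside, z up, yaw of no matter. Flat underside about 68 mm across; about 75 g (a little lighter or heavier). A sideways push of 0.3 to 0.7 N slides it, and it stops when the push stops.
- stand_top (a point): centre of the flat top face of the white stand that carries the choux bun. The top is a disc 56 mm across and 6 mm thick, 75 mm above the table, on a slim stem; the whole top is hidden from above by the bun.
- stand: that white stand: round foot 84 mm across and 16 mm high, stem 20 mm thick, 0.8 kg, loose on the table; origin at the centre of its underside, z up. The place of the two stands changes.
- golden_center (a point): centre, half-way up, of the smooth golden bun, 88 mm across and 44 high, which sits centred on a second stand just like the first; it is only a bystander.
- stand_b: the second white stand, same shape, under the golden bun; origin at the centre of its underside; bystander
- cutter_big: steel ring cutter, upright, 70 mm across and 34 high; bystander; origin at the centre of its underside
- cutter_small: steel ring cutter, upright, 52 mm across and 34 high; bystander; origin at the centre of its underside
- shaker: green-labelled spice shaker with a black cap, 45 mm across and 105 high; bystander; origin at the centre of its underside
- fruit_tub: small tapered tub with strawberries on it, 72 mm across and 71 high; bystander; origin at the centre of its underside
Things that resemble listed ones, but are neither listed nor needed, are in the scene too. Leave any red look-alike of the choux_bun alone.

How it is judged:
On the way:
1. the fingertips touch the choux bun while it sits on its stand (contact force between the fingers and choux_bun above 0.05 N and contact force between choux_bun and stand above 0.05 N), for 0.02 s.
At the end, for the whole second after the job is handed in: the choux bun rests flat (within 0.08 rad) and still on its stand with its centre within 6 mm of the middle of the stand's top; the stand is upright and within 10 mm of where it was (horizontal distance between choux_center and stand_top below 0.006 m and z of choux_center in the frame of stand_top between 0.0245 and 0.0305 m and angle between choux_bun's own z axis and vertical below 0.08 rad and angle between stand's own z axis and vertical below 0.05 rad and linear speed of choux_bun below 0.01 m/s and distance of stand from where it was at the start of the episode below 0.01 m); the robot touches nothing.
It fails at once if the choux bun is lifted or carried off its stand (z of choux_center in the frame of stand_top above 0.0325 m and contact force between choux_bun and stand below 0.02 N and contact force between choux_bun and the fingers above 0.1 N).
It fails at once if the choux bun tips by more than 0.4 rad or falls (angle between choux_bun's own z axis and vertical above 0.4 rad or z of choux_center in the frame of stand_top below 0.01 m).
It fails at once if the choux bun is pushed with more than 8 N (contact force between the fingers and choux_bun above 8 N).
It fails at once if the stand under the choux bun is moved by more than 10 mm (distance of stand from where it was at the start of the episode above 0.01 m).
It fails at once if the golden bun, its stand or another bystander is moved by more than 10 mm (distance of any of golden_center, stand_b, cutter_big, cutter_small, shaker, fruit_tub from where it was at the start of the episode above 0.01 m).
It also fails if it takes over 45 s, if anything falls off the work surface, if the arm or the gripper's body presses on something with over 40 N, if the wrist force passes 120 N, or if a joint passes its speed limit or range.

ROBOT

A 7-joint arm with a two-finger parallel gripper is mounted at the origin on a cart in front of the work surface, level with it; the furniture and walls round the work are solid. World frame = base frame: x ahead of the robot, y to its left, z up, the work surface at z = 0. Lengths are in m, angles in rad, forces in N, time in s.
With the tool pointing down it reaches from about 0.425 to 0.875 m from the base axis. Payload 4.7 kg.
Tool frame: the origin (TCP) lies between the finger pads; the fingertips stand 14 mm ahead of it and the grasp point (between the pads) lies 5 mm behind it; z points along the fingers, y is the line along which they close (so a half turn about z gives the same grasp; the last joint's range is limited). The gripper opens to 87 mm and grips with 3 to 60 N. Pads are 19 mm wide; open, the fingers measure 117 mm over their backs; the gripper's body (75 mm by 190 mm) begins 51 mm behind the grasp point.
Start: joints at [1.266, 0.321, -0.07, 1.45, 0.023, 1.371, -0.057], TCP at [0.204, -0.617, 0.237] pointing down, gripper open.
Joint ranges: [-2.86, 2.86], [-0.3, 2.09], [-1.38, 1.24], [0.06, 2.45], [-1.56, 4.7], [0.09, 2.05], [-2.69, 2.69]. Speed limits (rad/s): [2.57, 2.57, 3.14, 3.14, 3.14, 3.14, 3.14].

INTERFACE

Orientations are given as a rotation vector (axis times angle).
In Python, from bench import ctrl gives the robot as it stands.
- The arm moves only by the tool step_arm, never from a script. Its argument "commands" is a list of rows, each an object with "travel": the shift along the tool's x, y, z in m, a list of three; "turn": the turn, a rotation vector about the tool's x, y, z in degrees, a list of three. A call has 1 to 5 rows; each row is the pose to reach, as a shift and turn from the pose commanded when the call began, along the tool's axes at that moment; what a row does not reach only later rows make up. A row lasts 1/10 s, in which the tool goes at most 50 mm and 8.59 degrees, less where a joint would pass 70% of its speed; a pose out of reach is approached as far as the arm can. A call with a gripper value outside its range is refused whole. "gripper" is the opening, from 0 (shut) to 1 (fully open), set as the call begins (left out, the last holds). The fingers move at their own pace and stop on an object; "force" is the grip in N (left out, the last holds). Time passes only in rows, so rows that repeat a pose let the fingers close. It gives the time, the measured TCP pose, the force, the opening and the grip force at its end, in the units of the state.
- ctrl.get_state(): the state, without advancing time (a new reading comes with each control period).
- ctrl.get_image(name): name is "scene" or "top"; returns the picture (384x512x3 uint8, red, green, blue); there is no depth.
- ctrl.camera_model(name): a dict with "fx", "fy", "cx", "cy" (pixels), "R" (3x3) and "t" (3): a world point X has camera coordinates R X + t. Camera axes: x right, y down, z forward; pixel columns grow to the right and rows downward; lengths in m; the calibration is good to about 2 mm. A picture is of the moment at which its call begins. camera_model takes no time and is no camera call.
- ctrl.close_job(): hands the job in; it is judged then, once.
The state is a dict: "time": time; "joint_positions": joint angles; "qd": joint speeds; "joint_torque": joint torques, N m; "position": TCP position; "tool_rot": TCP orientation; "ft_force": force on the tool from outside, world axes, zero at the start; "torque": the same for the moment, N m; "grip_width": opening from 0.0 (shut) to 1.0 (fully open); "grip_force": force on a finger pad.
Only numpy, scipy, OpenCV 4.12 (cv2) and the standard library are available. Lean on these libraries where they do the work, as an engineer would, in place of code of your own. Each camera call takes 0.05 s, during which the arm holds its last target. There are 200 camera calls.

## Working session

There is one attempt and no reset: what is moved stays moved. The work goes in short steps, Python scripts to look and compute and a tool call to move; the robot and the scene stay as the last step left them, time stands still between calls to the robot, and variables do not carry over. Pictures are saved under pics/ and viewed, at most 10 in all, crops included, and the job is handed in when it is done.

Besides the shell and the picture viewer there is one more tool, called by a JSON object that holds its "fn" and its "kwargs", one argument or row to a line. step_arm: Moves the arm, as the interface text tells. Its arguments: {"type":"object","properties":{"commands":{"type":"array"},"gripper":{"type":"number"},"force":{"type":"number"}},"required":["commands"]}

```bash
mkdir -p pics
python3 - <<'E'
from bench import ctrl
import cv2,numpy as np
for n in("scene","top"):
    im=ctrl.get_image(n); cv2.imwrite(f"pics/{n}0.png",im[:,:,::-1])
    m=ctrl.camera_model(n); R=np.array(m["R"]);print(n,m["fx"],m["fy"],m["cx"],m["cy"],R.round(3).tolist(),(-R.T@np.array(m["t"])).round(3))
s=ctrl.get_state();print(s["time"],s["position"],s["tool_rot"],s["ft_force"],s["grip_width"])
E
```

```text
scene 462.1863523407908 462.1863523407908 252.64864382442718 194.37947519756037 [[-0.76, -0.65, 0.013], [-0.504, 0.576, -0.644], [0.41, -0.496, -0.765]] [-0.053  0.702  1.151]
top 472.83703378215023 472.83703378215023 252.9823621925745 197.26720212645645 [[0.009, -1.0, 0.002], [-0.997, -0.009, -0.072], [0.072, -0.001, -0.997]] [0.405 0.027 1.595]
0.1 [ 0.20355628 -0.61680572  0.23557701] [-3.10008913e+00 -4.98453634e-01  5.97281520e-04] [-0.02381498 -0.4287953   0.14105521] 0.9983832658575715
```

View pics/scene0.png

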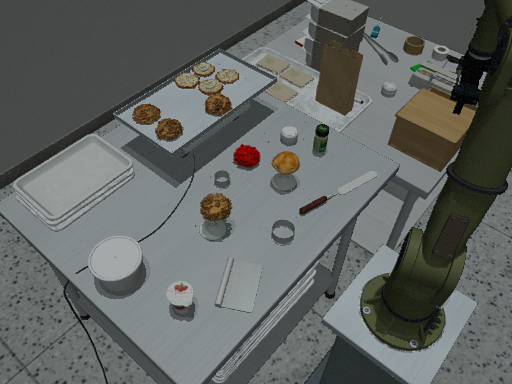

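View pics/top0.png

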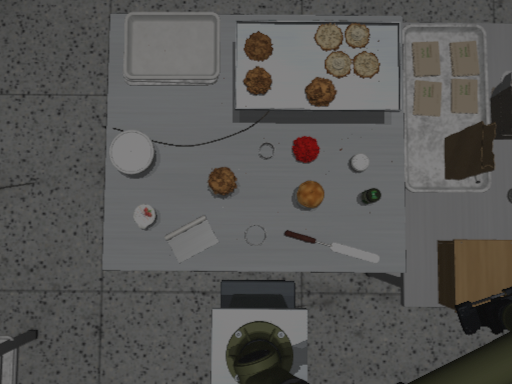

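Top: the choux is at about (222,181) and the golden bun at (311,194). Scene: the choux is at about (215,207) with its stand foot at about (213,230). I'll zoom in on both next.

```bash
cat > h.py <<'E'
from bench import ctrl
import cv2,numpy as np
def cam(n):
    m=ctrl.camera_model(n);K=np.array([[m["fx"],0,m["cx"]],[0,m["fy"],m["cy"]],[0,0,1]]);return K,np.array(m["R"]),np.array(m["t"])
def ray(n,uv,z):
    K,R,t=cam(n);d=R.T@np.linalg.inv(K)@[uv[0],uv[1],1];c=-R.T@t
    return c+d*(z-c[2])/d[2]
def proj(n,X):
    K,R,t=cam(n);p=(R@np.atleast_2d(X).T+t[:,None]);p=K@p;return (p[:2]/p[2]).T
E
python3 - <<'E'
from h import *
a=cv2.imread("pics/scene0.png")[180:250,170:260];b=cv2.imread("pics/top0.png")[150:220,180:270]
o=np.vstack([cv2.resize(x,None,fx=1,fy=1) for x in(a,b)])
o=np.hstack([cv2.resize(x,(400*1,311),interpolation=cv2.INTER_CUBIC) for x in(a,b)])
cv2.imwrite("pics/crop.png",o)
for uv in((222,181),(311,194)): print(ray("top",uv,.1).round(3))
print(ray("scene",(215,207),.1).round(3),ray("scene",(213,230),.01).round(3))
hsv=cv2.cvtColor(a,cv2.COLOR_BGR2HSV)
for r in range(30,66,3): print(r+180,a[r,20:66,:].mean(1).astype(int)[::2])
E
```

```text
[0.564 0.124 0.1  ]
[ 0.525 -0.159  0.1  ]
[0.562 0.129 0.1  ] [0.558 0.148 0.01 ]
210 [138 135 136 137 140  73  44  71  84  52  92 102 103 104 102  89  57  36
  32  39  84 137 134]
213 [138 137 138 137 136 107  38  46  74  59  72  93  51  72  34  74  48  41
  45  44  84 137 137]
216 [136 139 139 136 135 140 119  67  65  45  40  39  47  33  59  65  60  29
  50  48 137 136 135]
219 [137 137 138 137 137 136 139 105  85  49  38  45  44  44  40  53  39  76
 119 120 132 135 135]
222 [138 137 138 139 136 139 150  83  83  79  86  86  76  80  83  83  78  72
 114 118 120 120 117]
225 [138 138 139 134 137 146 105 106  86  77  81  82  79  79  85  83  84  81
  62  65  71 117 118]
228 [138 137 139 136 138 154 116 111  90  87  93  94  92  87  87  91  86  88
  70 131  60 115 132]
231 [138 137 137 140 138 148 119 112 115  90  91  90  93  92  90  92  90  87
  67  62 119 117 137]
234 [139 139 138 136 137 103 156 111 113 117  98  95  94  91  92  92  92  76
  64  62 119 139 138]
237 [137 136 135 137 136 137 140 114 110 115 117 119 119 118  98  90  65  64
  88 136 138 138 138]
240 [135 136 135 137 137 135 136 136 140  90  61  68  74  82  84  81 131 140
 138 138 137 138 136]
243 [137 136 137 138 138 137 137 134 135 136 136 137 137 138 137 138 139 138
 138 139 139 138 139]
```

View pics/crop.png

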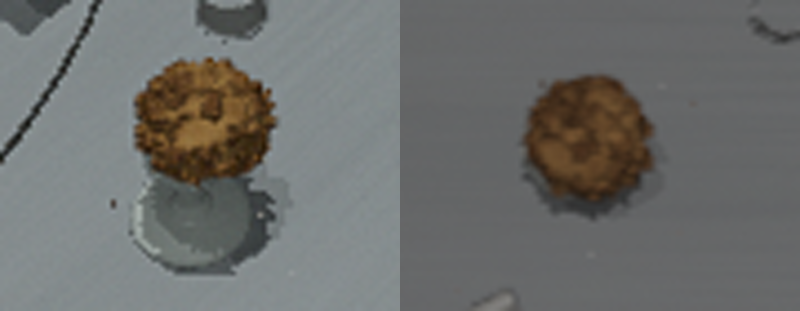

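Crop: the bun sits at scene (216,206). The stand foot shows its lit left rim at col ~199.5 and its bottom at row ~240, with shadow on the right. I'll use the golden stand as a reference and boost the contrast.

Run:
```python
from h import *
im=cv2.imread("pics/scene0.png");hsv=cv2.cvtColor(im,cv2.COLOR_BGR2HSV)
g=[]
for c in((214,222),(285,175)):
    x0,y0=c[0]-25,c[1]-25
    s=im[y0:y0+50,x0:x0+50].astype(float)
    ch=np.clip((s-50)*2.0,0,255).astype(np.uint8)
    sm=np.clip((s[:,:,0]-s[:,:,2])*12+60,0,255).astype(np.uint8)
    g.append(np.hstack([cv2.resize(ch,(400,300),interpolation=0),cv2.resize(cv2.merge([sm]*3),(400,300),interpolation=0)]))
cv2.imwrite("pics/c2.png",np.vstack(g))
for n in("scene","top"):
    I=cv2.imread(f"pics/{n}0.png");b,gr,r=[I[:,:,i].astype(int) for i in range(3)]
    m=((r>b+18)).astype(np.uint8);m=cv2.morphologyEx(m,cv2.MORPH_CLOSE,np.ones((3,3)))
    k,l,st,ce=cv2.connectedComponentsWithStats(m)
    for i in range(1,k):
        if 350<st[i,4]<1500: print(n,st[i],ce[i].round(2),ray(n,ce[i],.1).round(4))
```

```text
scene [257  55  56  32 680] [284.74  70.1 ] [ 0.8239 -0.5354  0.1   ]
scene [265  81  32  21 356] [280.91  91.22] [ 0.7539 -0.4229  0.1   ]
scene [132 104  51  36 916] [157.02 121.14] [ 0.9693 -0.0128  0.1   ]
scene [233 144  28  25 496] [246.26 155.83] [ 0.631  -0.0882  0.1   ]
scene [272 151  28  24 502] [285.77 162.27] [ 0.5184 -0.149   0.1   ]
scene [200 193  32  29 687] [215.52 206.73] [0.5618 0.1273 0.1   ]
scene [403 227  63  53 904] [429.87 256.24] [ 0.0113 -0.1275  0.1   ]
scene [361 273  28  58 519] [371.61 298.52] [0.0647 0.0839 0.1   ]
top [244  31  29  30 623] [258.17  46.57] [1.0031 0.0126 0.1   ]
top [451  41  28  34 796] [464.5   57.92] [ 0.9721 -0.6565  0.1   ]
top [413  42  27  34 808] [426.1   58.05] [ 0.9704 -0.532   0.1   ]
top [244  66  28  28 567] [257.63  80.51] [0.8907 0.0134 0.1   ]
top [305  77  32  30 671] [320.31  91.59] [ 0.8562 -0.1889  0.1   ]
top [452  79  25  34 805] [464.12  95.39] [ 0.8483 -0.6525  0.1   ]
top [414  81  27  35 847] [427.05  97.78] [ 0.8393 -0.5328  0.1   ]
top [292 136  28  27 591] [305.38 148.72] [ 0.6698 -0.141   0.1   ]
top [208 167  29  28 609] [222.07 180.52] [0.5652 0.1237 0.1   ]
top [297 181  27  27 591] [310.03 193.94] [ 0.525  -0.1559  0.1   ]
```

View pics/c2.png

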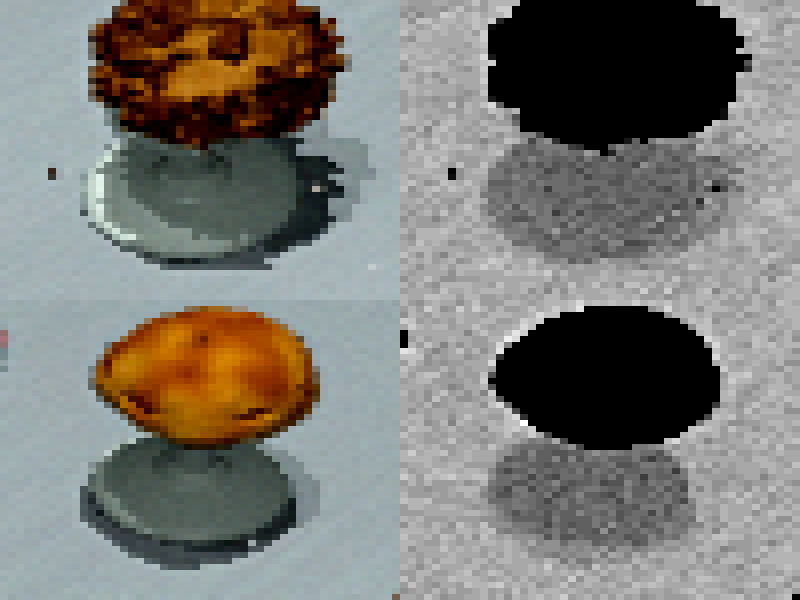

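Contrast crop:
- **Choux foot:** cols 199.5–226.5, bottom row 239.7.
- **Golden foot:** cols 270.8–296.9, bottom row 190.5.

I'll solve for the foot centres from these extents. The golden bun is centred, so it calibrates out the bias.

Run:
```python
from h import *
from scipy.optimize import least_squares
a=np.linspace(0,2*np.pi,721)
def foot(l,r,b,h):
    def f(p):
        q=proj("scene",np.c_[p[0]+.042*np.cos(a),p[1]+.042*np.sin(a),0*a+h])
        return [q[:,0].min()-l,q[:,0].max()-r,q[:,1].max()-b]
    s=least_squares(f,ray("scene",((l+r)/2,b-8),h)[:2],x_scale=.01,diff_step=1e-4);return s.x,s.fun
bs={}
for n,c,g in(("scene",(215.52,206.73),(285.77,162.27)),("scene",(215.5,207),(285.5,162.5)),("top",(222.07,180.52),(310.03,193.94))):
    C=ray(n,c,.1025)[:2];G=ray(n,g,.097)[:2];print(n,C.round(4),G.round(4));bs[n]=(C,G)
for h in(0.003,.010,.016):
    S,e=foot(199,226,239.2,h);T,e2=foot(270.3,296.4,190,h)
    print(h,S.round(4),e.round(1),T.round(4),e2.round(1))
    for n in bs: print("  offset",n,((bs[n][0]-bs[n][1]-(S-T))*1000).round(1),"raw",((bs[n][0]-S)*1000).round(1),"goldraw",((bs[n][1]-T)*1000).round(1))
# foot circle projected in top for checking
```

```text
scene [0.5604 0.1286] [ 0.52   -0.1514]
scene [0.5597 0.1294] [ 0.52 -0.15]
top [0.5649 0.1235] [ 0.5253 -0.1563]
0.003 [0.5688 0.14  ] [-0.3  0.3 -0. ] [ 0.5254 -0.1556] [ 0.5 -0.5  0. ]
  offset scene [ -3.6 -16.2] raw [ -9.  -10.6] goldraw [-5.4  5.6]
  offset top [ -3.7 -15.8] raw [ -3.8 -16.6] goldraw [-0.2 -0.7]
0.01 [0.5651 0.1433] [-0.4  0.4 -0. ] [ 0.5221 -0.1506] [ 0.4 -0.4  0. ]
  offset scene [ -3.4 -14.4] raw [ -5.4 -13.9] goldraw [-2.   0.6]
  offset top [ -3.4 -14.1] raw [ -0.2 -19.8] goldraw [ 3.2 -5.7]
0.016 [0.5621 0.146 ] [-0.4  0.4 -0. ] [ 0.5192 -0.1463] [ 0.3 -0.3  0. ]
  offset scene [ -3.2 -12.9] raw [ -2.3 -16.6] goldraw [ 0.8 -3.7]
  offset top [ -3.2 -12.5] raw [  2.9 -22.5] goldraw [  6. -10.]
```

Result: the bun is about 16 mm off the stand, mostly toward -y (offset ≈ (-3.5,-15) mm), which fits the stated 15–21 mm. I'll push along +y at about 77° with the two fingertips partly open, so the contact is stable. First step is moving to a high pre-position.

```bash
cat >> h.py <<'E'
from scipy.spatial.transform import Rotation as Ro
def plan(p,yaw=77):
    s=ctrl.get_state();R=Ro.from_rotvec(s["tool_rot"]);y=np.deg2rad(yaw)
    x=[np.cos(y),np.sin(y),0];T=np.c_[x,np.cross([0,0,-1],x),[0,0,-1]]
    print("t",round(s["time"],2),"pos",np.round(s["position"],4),"F",np.round(s["ft_force"],2),"g",round(s["grip_width"],3))
    print("travel",(R.inv().apply(np.array(p)-s["position"])).round(4),"turn",(R.inv()*Ro.from_matrix(T)).as_rotvec(degrees=True).round(2))
E
python3 - <<'E'
from h import *
plan([.545,.035,.236])
E
```

```text
t 0.1 pos [ 0.2036 -0.6168  0.2356] F [-0.02 -0.43  0.14] g 0.998
travel [ 5.286e-01 -5.119e-01  4.000e-04] turn [-9.000e-02 -5.000e-02 -5.873e+01]
```

{"fn": "step_arm", "kwargs": {
  "commands": [
    {"travel":[0.035,-0.034,0],"turn":[0,0,-8]},
    {"travel":[0.07,-0.068,0],"turn":[0,0,-16]},
    {"travel":[0.105,-0.102,0],"turn":[0,0,-24]},
    {"travel":[0.14,-0.136,0],"turn":[0,0,-32]},
    {"travel":[0.175,-0.17,0],"turn":[0,0,-40]}
  ],
  "gripper": 0.45
}}

```text
time: 0.6
position: [0.3171, -0.3989, 0.2362]
tool_rot: [-2.74, -1.537, 0.0]
ft_force: [1.1, -0.5, 0.7]
grip_width: 0.634
grip_force: 0.0
```

```bash
python3 -c "
from h import *
plan([.545,.035,.236])"
```

```text
t 0.6 pos [ 0.3171 -0.3989  0.2362] F [ 1.08 -0.47  0.72] g 0.634
travel [ 4.891e-01 -3.160e-02  2.000e-04] turn [ -0.03  -0.   -18.41]
```

{"fn": "step_arm", "kwargs": {
  "commands": [
    {"travel":[0.049,-0.003,0],"turn":[0,0,-8]},
    {"travel":[0.098,-0.006,0],"turn":[0,0,-16]},
    {"travel":[0.147,-0.009,0],"turn":[0,0,-18.4]},
    {"travel":[0.196,-0.012,0],"turn":[0,0,-18.4]},
    {"travel":[0.245,-0.015,0],"turn":[0,0,-18.4]}
  ]
}}

```text
time: 1.1
position: [0.433, -0.1828, 0.2364]
tool_rot: [2.464, 1.948, -0.001]
ft_force: [0.5, -1.2, -0.3]
grip_width: 0.451
grip_force: 0.0
```

```bash
python3 -c "
from h import *
plan([.545,.035,.236])"
```

```text
t 1.1 pos [ 0.433  -0.1828  0.2364] F [ 0.46 -1.21 -0.26] g 0.451
travel [2.378e-01 5.870e-02 2.000e-04] turn [-0.    0.03 -0.34]
```

{"fn": "step_arm", "kwargs": {
  "commands": [
    {"travel":[0.047,0.012,0],"turn":[0,0,0]},
    {"travel":[0.094,0.024,0],"turn":[0,0,0]},
    {"travel":[0.14,0.036,0],"turn":[0,0,0]},
    {"travel":[0.187,0.047,0],"turn":[0,0,0]},
    {"travel":[0.234,0.058,0],"turn":[0,0,0]}
  ]
}}

```text
time: 1.6
position: [0.5435, 0.0311, 0.2364]
tool_rot: [2.465, 1.947, -0.001]
ft_force: [1.3, -0.7, 0.1]
grip_width: 0.451
grip_force: 0.0
```

{"fn": "step_arm", "kwargs": {
  "commands": [
    {"travel":[0,0,0.04],"turn":[0,0,0]},
    {"travel":[0,0,0.08],"turn":[0,0,0]},
    {"travel":[0,0,0.12],"turn":[0,0,0]},
    {"travel":[0,0,0.133],"turn":[0,0,0]},
    {"travel":[0,0,0.133],"turn":[0,0,0]}
  ]
}}

```text
time: 2.1
position: [0.5415, 0.0295, 0.1017]
tool_rot: [-2.462, -1.947, 0.005]
ft_force: [-0.5, -0.2, 1.0]
grip_width: 0.45
grip_force: 0.0
```

```bash
cat >> h.py <<'E'
def bun(tag=None):
    for n,c0,z in(("scene",(215.5,205),.1025),("top",(222,180),.1025)):
        im=ctrl.get_image(n);r,b=im[:,:,0].astype(int),im[:,:,2].astype(int)
        m=cv2.morphologyEx((r>b+18).astype(np.uint8),cv2.MORPH_CLOSE,np.ones((3,3)))
        k,l,st,ce=cv2.connectedComponentsWithStats(m)
        i=min((i for i in range(1,k) if st[i,4]>200),key=lambda i:np.hypot(*(ce[i]-c0)))
        print(n,st[i],ce[i].round(2),ray(n,ce[i],z)[:2].round(4))
        if tag: cv2.imwrite(f"pics/{n}{tag}.png",im[:,:,::-1])
E
python3 - <<'E'
from h import *
plan([.545,.04,.103])
bun("1")
a=cv2.imread("pics/scene1.png")[165:255,160:275];b=cv2.imread("pics/top1.png")[140:230,170:285]
cv2.imwrite("pics/c3.png",np.hstack([cv2.resize(x,(400,313),interpolation=cv2.INTER_CUBIC) for x in(a,b)]))
E
```

```text
t 2.1 pos [0.5415 0.0295 0.1017] F [-0.51 -0.25  0.98] g 0.45
travel [ 0.0111  0.001  -0.0013] turn [-0.26  0.03 -0.33]
scene [200 193  32  29 697] [215.52 206.84] [0.5601 0.1289]
top [208 167  26  28 561] [221.06 180.55] [0.5648 0.1267]
```

View pics/c3.png

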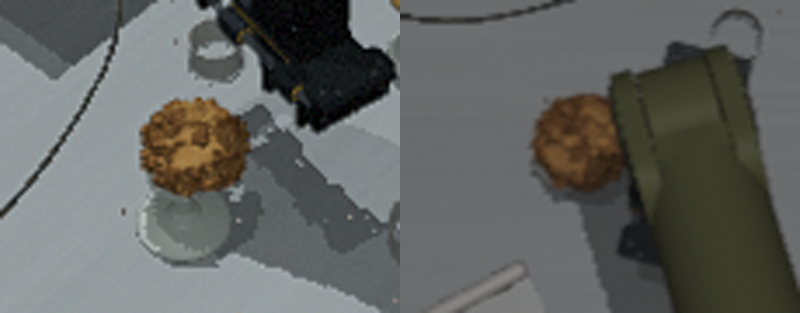

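The fingers stand to the -y side of the bun, which hasn't moved (scene mask centroid 215.5,206.8). Contact should come after about 45 mm of advance.

{"fn": "step_arm", "kwargs": {
  "commands": [
    {"travel":[0.012,0,0],"turn":[0,0,0]},
    {"travel":[0.024,0.001,0],"turn":[0,0,0]},
    {"travel":[0.034,0.002,0],"turn":[0,0,0]},
    {"travel":[0.038,0.002,0],"turn":[0,0,0]},
    {"travel":[0.038,0.002,0],"turn":[0,0,0]}
  ]
}}

```text
time: 2.7
position: [0.554, 0.0675, 0.1038]
tool_rot: [-2.462, -1.951, -0.001]
ft_force: [-0.5, -0.2, 0.4]
grip_width: 0.45
grip_force: 0.0
```

```bash
python3 -c "
from h import *
plan([.555,.08,.102]);bun()"
```

```text
t 2.7 pos [0.554  0.0675 0.1038] F [-0.53 -0.24  0.38] g 0.45
travel [ 0.0124 -0.0019  0.0018] turn [ 0.01 -0.03 -0.22]
scene [200 193  35  29 703] [215.68 206.73] [0.56   0.1283]
top [208 170  22  24 251] [216.39 183.39] [0.5556 0.1414]
```

{"fn": "step_arm", "kwargs": {
  "commands": [
    {"travel":[0.002,0,0],"turn":[0,0,0]},
    {"travel":[0.004,0,0],"turn":[0,0,0]},
    {"travel":[0.006,0,0],"turn":[0,0,0]},
    {"travel":[0.008,0,0],"turn":[0,0,0]},
    {"travel":[0.008,0,0],"turn":[0,0,0]}
  ]
}}

```text
time: 3.3
position: [0.5556, 0.0742, 0.1035]
tool_rot: [-2.464, -1.949, 0.0]
ft_force: [0.5, -0.3, 0.1]
grip_width: 0.452
grip_force: 0.1
```

```bash
python3 -c "
from h import *
plan([.555,.08,.102]);bun('2')
a=cv2.imread('pics/scene2.png')[165:255,160:275];cv2.imwrite('pics/c4.png',cv2.resize(a,(690,540),interpolation=2))"
```

```text
t 3.3 pos [0.5556 0.0742 0.1035] F [ 0.5  -0.26  0.06] g 0.452
travel [ 0.0055 -0.0019  0.0015] turn [-0.01  0.   -0.31]
scene [200 193  33  29 700] [215.04 206.94] [0.5609 0.1301]
top [292 136  28  27 592] [305.36 148.71] [ 0.6694 -0.1407]
```

View pics/c4.png

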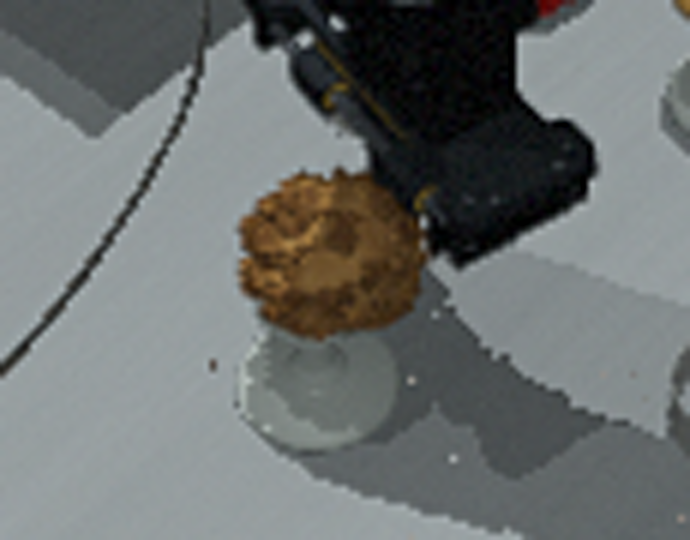

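The fingertips now touch the bun's right side (crop ~425,240), and its centroid has moved about 1–2 mm. I'll keep pushing in small steps.

{"fn": "step_arm", "kwargs": {
  "commands": [
    {"travel":[0.0015,0,0],"turn":[0,0,0]},
    {"travel":[0.003,0,0],"turn":[0,0,0]},
    {"travel":[0.0045,0,0],"turn":[0,0,0]},
    {"travel":[0.006,0,0],"turn":[0,0,0]},
    {"travel":[0.006,0,0],"turn":[0,0,0]}
  ]
}}

```text
time: 3.9
position: [0.5571, 0.0801, 0.1035]
tool_rot: [-2.464, -1.949, -0.0]
ft_force: [0.2, 0.4, -0.2]
grip_width: 0.446
grip_force: 0.1
```

```bash
python3 -c "
from h import *
plan([.555,.08,.102]);bun()"
```

```text
t 3.9 pos [0.5571 0.0801 0.1035] F [ 0.22  0.36 -0.21] g 0.446
travel [-0.0006 -0.002   0.0015] turn [ 0.   -0.01 -0.31]
scene [198 194  33  29 707] [213.23 207.49] [0.5634 0.135 ]
top [292 136  28  27 592] [305.36 148.71] [ 0.6694 -0.1407]
```

{"fn": "step_arm", "kwargs": {
  "commands": [
    {"travel":[0.0015,-0.0003,0],"turn":[0,0,0]},
    {"travel":[0.003,-0.0007,0],"turn":[0,0,0]},
    {"travel":[0.0045,-0.001,0],"turn":[0,0,0]},
    {"travel":[0.006,-0.0015,0],"turn":[0,0,0]},
    {"travel":[0.006,-0.0015,0],"turn":[0,0,0]}
  ]
}}

```text
time: 4.5
position: [0.557, 0.0863, 0.1035]
tool_rot: [-2.464, -1.949, -0.0]
ft_force: [0.4, -0.0, -0.3]
grip_width: 0.451
grip_force: 0.1
```

```bash
python3 -c "
from h import *
plan([.555,.08,.102]);bun()"
```

```text
t 4.5 pos [0.557  0.0863 0.1035] F [ 0.42 -0.   -0.32] g 0.451
travel [-0.0066 -0.0005  0.0015] turn [ 0.   -0.01 -0.31]
scene [196 195  33  29 697] [211.48 208.64] [0.5643 0.1414]
top [292 136  28  27 592] [305.36 148.71] [ 0.6694 -0.1407]
```

{"fn": "step_arm", "kwargs": {
  "commands": [
    {"travel":[0.001,-0.0003,0],"turn":[0,0,0]},
    {"travel":[0.002,-0.0006,0],"turn":[0,0,0]},
    {"travel":[0.002,-0.0006,0],"turn":[0,0,0]},
    {"travel":[-0.01,0,0],"turn":[0,0,0]},
    {"travel":[-0.05,0,0],"turn":[0,0,0]}
  ]
}}

```text
time: 5.1
position: [0.5457, 0.0409, 0.104]
tool_rot: [-2.456, -1.956, -0.005]
ft_force: [0.1, -1.4, 0.8]
grip_width: 0.449
grip_force: 0.0
```

{"fn": "step_arm", "kwargs": {
  "commands": [
    {"travel":[-0.03,0,0],"turn":[0,0,0]},
    {"travel":[-0.04,0,0],"turn":[0,0,0]},
    {"travel":[-0.04,0,0],"turn":[0,0,0]}
  ]
}}

```text
time: 5.4
position: [0.5359, -0.0043, 0.1035]
tool_rot: [2.468, 1.943, -0.001]
ft_force: [-0.4, 0.2, -0.6]
grip_width: 0.451
grip_force: 0.0
```

```bash
python3 -c "
from h import *
plan([.555,.08,.102]);bun('3')
a=cv2.imread('pics/scene3.png')[190:250,180:250];b=cv2.imread('pics/scene0.png')[145:205,250:320]
o=np.hstack([cv2.resize(x,(400,343),interpolation=0) for x in (a,b)]);cv2.imwrite('pics/c5.png',np.clip((o.astype(float)-40)*1.8,0,255))"
```

```text
t 5.4 pos [ 0.5359 -0.0043  0.1035] F [-0.37  0.22 -0.6 ] g 0.451
travel [ 0.0864 -0.0012  0.0014] turn [ 0.    0.06 -0.58]
scene [196 195  32  29 709] [211.14 208.98] [0.5642 0.143 ]
top [204 166  29  28 612] [217.66 179.41] [0.5683 0.1376][ WARN:0@0.956] global loadsave.cpp:1063 imwrite_ Unsupported depth image for selected encoder is fallbacked to CV_8U.
```

View pics/c5.png

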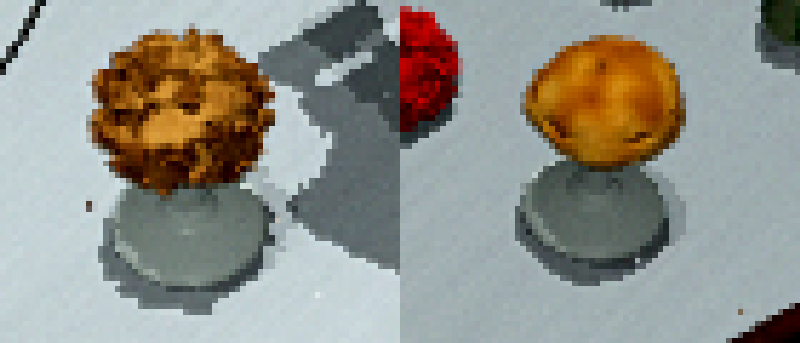

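Bun now at scene (211.1,209.0); foot spans cols 199.3–226.9, bottom row 239.9 (golden foot 271.3–296.7, bottom 190.8). The shape looks balanced. I'll re-solve with these cleaner edges.

Run:
```python
from h import *
from scipy.optimize import least_squares
a=np.linspace(0,2*np.pi,721)
def foot(l,r,b,h):
    f=lambda p:(lambda q:[(q[:,0].min()+q[:,0].max()-l-r)/2,q[:,1].max()-b])(proj("scene",np.c_[p[0]+.042*np.cos(a),p[1]+.042*np.sin(a),0*a+h]))
    return least_squares(f,ray("scene",((l+r)/2,b-8),h)[:2],x_scale=.01,diff_step=1e-4).x
def edges(f,c):  # B-R drop marks the white foot; sub-pixel by median rows
    im=cv2.GaussianBlur(cv2.imread(f).astype(np.float32),(3,3),0);d=im[:,:,0]-im[:,:,2]
    m=(d<np.median(d[c[1]-15:c[1]+20,c[0]-30:c[0]+30])-2.5)&(d>-12)
    s=np.zeros_like(m);s[c[1]-8:c[1]+18,c[0]-22:c[0]+22]=1;m&=s.astype(bool)
    k,l,st,ce=cv2.connectedComponentsWithStats(m.astype(np.uint8));i=1+st[1:,4].argmax();return st[i],ce[i]
print(edges("pics/scene3.png",(213,228)),edges("pics/scene3.png",(284,178)))
for n,c,g in(("scene",(211.14,208.98),(285.77,162.27)),("top",(217.66,179.41),(310.03,193.94))):
  for h in(0,.006,.012):
    S=foot(198.9,226.3,239.3,h);T=foot(270.6,296.1,190.1,h)
    C=ray(n,c,.1025)[:2];G=ray(n,g,.097)[:2]
    print(n,h,"rel",((C-G-S+T)*1e3).round(1),"raw",((C-S)*1e3).round(1),"goldraw",((G-T)*1e3).round(1))
```

```text
(array([199, 220,  30,  23, 432], dtype=int32), array([212.94212963, 230.48842593])) (array([262, 183,  21,  10,  68], dtype=int32), array([272.29411765, 187.75      ]))
scene 0 rel [ 1.  -1.9] raw [-5.6  4.2] goldraw [-6.7  6.1]
scene 0.006 rel [ 1.2 -0.4] raw [-2.5  1.4] goldraw [-3.8  1.8]
scene 0.012 rel [1.4 1.2] raw [ 0.5 -1.4] goldraw [-0.9 -2.5]
top 0 rel [-0.1 -2.4] raw [-1.5 -1.2] goldraw [-1.4  1.2]
top 0.006 rel [ 0.2 -0.9] raw [ 1.6 -4. ] goldraw [ 1.5 -3.1]
top 0.012 rel [0.4 0.7] raw [ 4.7 -6.8] goldraw [ 4.4 -7.4]
```

The estimated residual is about (0.5,-1) mm ±2. The stated 15–21 mm initial offset suggests it is slightly more negative in y, so I'll do one more 1.5 mm tap.

```bash
python3 -c "
from h import *
plan([.557,.0897,.1035])"
```

```text
t 5.5 pos [ 0.5364 -0.0008  0.1037] F [ 0.77  0.68 -0.25] g 0.451
travel [ 0.0928 -0.0008  0.0003] turn [ 0.02 -0.05 -0.31]
```

{"fn": "step_arm", "kwargs": {
  "commands": [
    {"travel":[0.03,0,0],"turn":[0,0,0]},
    {"travel":[0.06,0,0],"turn":[0,0,0]},
    {"travel":[0.075,-0.001,0],"turn":[0,0,0]},
    {"travel":[0.082,-0.001,0],"turn":[0,0,0]},
    {"travel":[0.085,-0.001,0],"turn":[0,0,0]}
  ]
}}

```text
time: 6.0
position: [0.5548, 0.0833, 0.1035]
tool_rot: [-2.461, -1.952, -0.001]
ft_force: [-0.5, 0.7, 0.9]
grip_width: 0.452
grip_force: 0.0
```

```bash
python3 -c "
from h import *
bun();plan([.557,.0897,.1035])"
```

```text
scene [196 195  35  29 717] [211.38 208.85] [0.5639 0.1422]
top [292 136  28  27 592] [305.36 148.71] [ 0.6694 -0.1407]
t 6.1 pos [0.5548 0.0816 0.1034] F [0.71 0.66 0.05] g 0.45
travel [ 0.0084  0.0003 -0.0001] turn [-0.01  0.01 -0.28]
```

{"fn": "step_arm", "kwargs": {
  "commands": [
    {"travel":[0.002,0,0],"turn":[0,0,0]},
    {"travel":[0.004,0,0],"turn":[0,0,0]},
    {"travel":[0.006,0,0],"turn":[0,0,0]},
    {"travel":[0.0075,0,0],"turn":[0,0,0]},
    {"travel":[0.008,0,0],"turn":[0,0,0]}
  ]
}}

```text
time: 6.6
position: [0.5567, 0.089, 0.1035]
tool_rot: [2.464, 1.948, -0.0]
ft_force: [-0.2, -1.0, 0.5]
grip_width: 0.452
grip_force: 0.2
```

{"fn": "step_arm", "kwargs": {
  "commands": [
    {"travel":[0,0,0],"turn":[0,0,0]},
    {"travel":[-0.01,0,0],"turn":[0,0,0]},
    {"travel":[-0.04,0,0],"turn":[0,0,0]},
    {"travel":[-0.085,0,0],"turn":[0,0,0]},
    {"travel":[-0.085,0,0],"turn":[0,0,0]}
  ]
}}

```text
time: 7.1
position: [0.5356, -0.0021, 0.1028]
tool_rot: [2.472, 1.935, -0.008]
ft_force: [0.7, -0.1, -0.4]
grip_width: 0.454
grip_force: 0.0
```

```bash
python3 -c "
from h import *
bun();plan([.557,.0897,.1035])"
```

```text
scene [195 195  33  29 708] [210.94 209.18] [0.5641 0.1439]
top [203 166  29  28 613] [217.4  179.26] [0.5688 0.1384]
t 7.2 pos [0.5368 0.0041 0.1035] F [-0.21  0.46 -0.18] g 0.452
travel [ 0.088  -0.0004 -0.0001] turn [ 0.    0.05 -0.56]
```

{"fn": "step_arm", "kwargs": {
  "commands": [
    {"travel":[0,0,0],"turn":[0,0,0]},
    {"travel":[0,0,0],"turn":[0,0,0]},
    {"travel":[0,0,0],"turn":[0,0,0]}
  ]
}}

```text
time: 7.5
position: [0.5372, 0.0076, 0.1036]
tool_rot: [-2.462, -1.951, -0.001]
ft_force: [-0.2, -0.6, 0.1]
grip_width: 0.447
grip_force: 0.0
```

```bash
python3 -c "
from bench import ctrl
print(ctrl.close_job())"
```

```text
the job is handed in; nothing more can be done
None
```

I nudged the choux bun about 15.5 mm back over its stand and handed the job in at about 7.5 s; by my camera estimate it sits within about 2–3 mm of centre (limit 6 mm), the fingers were backed clear, and the hand-in returned no verdict.

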